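Lay a tray-stored capacitor into an amplifier by way of a V-rest

ROBOT

A 6-joint arm with a two-finger parallel gripper is mounted at the origin on the work surface. World frame = base frame: x ahead of the robot, y to its left, z up, the work surface at z = 0. Lengths are in m, angles in rad, forces in N, time in s.
With the tool pointing down it reaches from about 0.4 to 0.825 m from the base axis. Payload 7 kg.
Tool frame: the origin (TCP) lies midway between the tips of the shut fingers; the grasp point (between the pads) lies 19 mm behind it; z points along the fingers, y is the line along which they close (so a half turn about z gives the same grasp; the last joint's range is limited). The gripper opens to 85 mm and grips with 20 to 120 N. Pads are 22 mm wide; open, the fingers measure 114 mm over their backs; the gripper's body (76 mm by 85 mm) begins 54 mm behind the grasp point. The pads swing forward as they close: fully open they stand 13 mm farther back than shut.
Start: joints at [1.623, 0.359, 0.012, 0, -1.224, -0.288], TCP at [0.158, 0.656, 0.231] pointing down, gripper open.
Joint ranges: [-3.07, 3.07], [-1.43, 2.12], [-1.02, 1.25], [-3.03, 1.67], [-3.05, -0], [-3.03, 3.03]. Speed limits (rad/s): [2.39, 2.39, 3.01, 3.14, 3.14, 3.14].

INTERFACE

Orientations are given as [roll, pitch, yaw] about the fixed x, y, z axes, in that order (R = Rz(yaw) Ry(pitch) Rx(roll)).
In Python, from station import ctrl, imaging, sensors gives the robot as it stands (ctrl), with the cameras (imaging) and the readings (sensors). Calls block until the motion is done:
- ctrl.goto(position, orientation): joint-space move of the TCP to a pose.
- ctrl.servo_line(position, speed=0.15, attitude=None): straight line of the TCP; attitude=None keeps the orientation; speed is the mean speed in m/s.
- ctrl.movej(angles): joint-space move.
- ctrl.command_gripper(opening, grip_force=None): finger opening in m; grip_force is the grip in N (None keeps the last); returns when the fingers have stopped.
- ctrl.hold(seconds).
- ctrl.ik(position, orientation): joint angles nearest the present ones, or None.
- sensors.state(): the state.
- imaging.grab_frame(name): name is "scene" or "top" or "wrist"; returns a dict with "color" (480x640x3 uint8, red, green, blue), "fovy" (degrees; the focal length in pixels is half the picture's height over the tangent of half this angle, whatever the lens; pixels are square), "cx", "cy" (the principal point, pixels), "cam_to_world" (4x4, takes a point from camera to world coordinates). Camera axes: x right, y down, z forward; pixel columns grow to the right and rows downward; lengths in m; the calibration is good to about 2 mm. A picture is of the moment at which its call begins. There is no depth.
A pose or a line that the arm cannot do raises ctrl.MotionError and nothing moves.
- ctrl.job_done(): hands the job in; it is judged then, once.
The state is a dict: "clock": time; "qpos": joint angles; "qvel": joint speeds; "effort": joint torques, N m; "eef_pos": TCP position; "tool_rot": TCP orientation; "contact_force": force on the tool from outside, world axes, zero at the start; "moment": the same for the moment, N m; "gripper_width": finger opening in m; "finger_force": force on a finger pad.
Only numpy, scipy, OpenCV 4.12 (cv2) and the standard library are available. Lean on these libraries where they do the work, as an engineer would, in place of code of your own. Each camera call takes 0.05 s, during which the arm holds its last target. There are 200 camera calls.

TASK

Fit the blue capacitor into the open amplifier. First lift the clear cover off the carrier tray and lay it on the bench; then take out the blue capacitor, which can be reached only by its top end, lay it in the sloping V-rest with its foot down on the stop, and let go so that you can take it again by its side. Lay it in the two white saddles of the amplifier with its terminals fully home against the copper plate, let go, put the cover back on the tray as it was, and leave the black capacitors and the other things on the bench where they are.

Things in the scene. Friction and masses are not known exactly. Their poses are not given: they have to be found in the camera images.
- cap: the blue capacitor: a cylinder 40 mm in diameter and 110 mm long with two aluminium terminals 6 mm high on its top end (116 mm overall), 0.15 to 0.3 kg, firm, blue sleeve with pale stripes. Origin: centre of its plain (foot) end. z: along its axis towards the terminals. At the start it stands terminals up in one of the three cells of the tray, foot 4 mm above the bench
- cap_end (a point): centre of the plane of the blue capacitor's terminal tips, 116 mm from its foot along its axis; axes as cap
- cap_b: black capacitor of the same size, standing in another cell; origin at the centre of its foot, z up. To be left alone
- cap_c: black capacitor of the same size, standing in another cell; origin at the centre of its foot, z up. To be left alone
- tray: fixed black tray, 78 (x) by 200 mm (y). Three open cells 43 mm square in a row along y (-62, 0, +62 mm), floors 4 mm, walls 38 mm high. Grey end plates at y = +-97 mm, 6 mm thick, 74 mm wide, tops 128 mm high, carry the cover; above the cells front and back are open. Origin: centre of its underside, z up. The mat between it and the robot is free
- cover: clear rigid cover, loose, 0.16 kg, 88 (x) by 214 mm (y): 4 mm plate with a lip 10 mm down all round, inside 82 by 208 mm (4 mm play round the end plates). Origin: centre of the plane of the lip's lower edge, plate top 14 mm above. On the tray its origin is 118 mm above the tray's, long side along the tray's y; on the bench it stands on its lip. Both ends are alike
- cover_grip (a point): middle of the cover's black handle bar, 43 mm above the cover's origin; the bar is 14 mm wide (x), 14 mm high and 100 mm long (along the cover's y), 22 mm clear above the plate, on two round posts 84 mm apart; axes as cover
- vrest: fixed grey and aluminium V-rest: foot plate 95 mm (x) by 160 mm (y), 10 mm thick, carrying an aluminium V-block sloping at 45 degrees, rising towards its +y. Origin: centre of the underside, z up
- groove: the sloping V-block. Origin: where the centre of the capacitor's foot lies when it rests in the V, foot on the stop; 80 mm above the bench. z: along the lying capacitor, 45 deg upward; x: level, across the V; y: down into the V (open side -y). 120 deg V, 66 mm long, stop at z = 0; narrower than the can (17 mm either side), so fingers pass beside a lying can; the can's top 44 mm overhangs free
- amp: fixed open amplifier chassis, 200 (x, with fins 220) by 216 mm (y), black walls 58 mm high. The capacitor bay runs along y, 25 mm to -x of the origin: white V saddles 14 mm long at y = -16 and +54 mm, copper plate at y = +80 mm, 50 mm wide, 48 mm high, facing -y. Beside saddles and plate nothing rises above 11 mm within 70 mm of the bay's middle. Origin: centre of its underside, z up
- bay_home (a point): point on the copper plate where the centre of the capacitor's terminal tips (cap_end) lies when the capacitor is fully home in the saddles, 32 mm above the bench; axes as amp, the capacitor lies along y with its terminals towards +y
- bottle: blue pump bottle, 68 mm in diameter, 135 mm high, origin under its centre. Bystander
- bin: loose red stacking bin, 150 by 100 by 75 mm, origin under its centre. Bystander
- driver: inline screwdriver lying on the bench, about 220 mm long, 32 mm thick, origin under its middle, along its x. Bystander

How it is judged:
On the way, in this order (a step that is already met when the one before it is completed fails the run):
1. the cover has been laid down on the bench, let go (height (world z) of cover below 0.02 m and angle between cover's own z axis and vertical below 0.15 rad and contact force between the fingers and cover below 0.05 N and linear speed of cover below 0.03 m/s), for 0.2 s.
2. the blue capacitor lies in the V-rest, foot on the stop, let go (angle between the z axis of cap and the z axis of groove, either way round below 0.1 rad and distance between cap and groove below 0.006 m and z of cap_end in the frame of groove above 0.105 m and contact force between the fingers and cap below 0.05 N and linear speed of cap below 0.02 m/s), for 0.2 s.
At the end, for the whole second after the job is handed in: Blue capacitor at rest in both saddles: axis within 3.4 deg of the bay, terminal tips within 3 mm of touching the copper plate and 4 mm of the bay line. Cover level and at rest on the end plates, within 7 mm of its place, lip outside them (angle between the z axis of cap and the y axis of amp, either way round below 0.06 rad and y of cap_end in the frame of bay_home between -0.003 and 0.003 m and x of cap_end in the frame of bay_home between -0.004 and 0.004 m and z of cap_end in the frame of bay_home between -0.004 and 0.004 m and linear speed of each of cap, cover below 0.01 m/s and x of cover in the frame of tray between -0.007 and 0.007 m and y of cover in the frame of tray between -0.007 and 0.007 m and z of cover in the frame of tray between 0.114 and 0.122 m and angle between cover's own z axis and vertical below 0.05 rad and angle between the x axis of cover and the x axis of tray, either way round below 0.1 rad).
It fails at once if a black capacitor was shifted, lifted or knocked over (over 15 mm) (distance of any of cap_b, cap_c from where it was at the start of the episode above 0.015 m).
It fails at once if another thing on the bench was pushed about (over 20 mm) (distance of any of bottle, bin, driver from where it was at the start of the episode above 0.02 m).
It also fails if it takes over 72 s, if anything falls off the work surface, if the arm or the gripper's body presses on something with over 40 N, if the wrist force passes 120 N, or if a joint passes its speed limit or range.

## Working session

There is one attempt and no reset: what is moved stays moved. The work goes in short steps, each a Python script; the robot and the scene stay as the last script left them, time stands still between calls to the robot, and variables do not carry over. Pictures are saved under pics/ and viewed, at most 15 in all, crops included, and the job is handed in when it is done.

```bash
ls; mkdir -p pics; cat > h.py <<'E'
import numpy as np, cv2
from station import ctrl, imaging, sensors
def snap(n,fn):
    f=imaging.grab_frame(n); cv2.imwrite(fn,f["color"][:,:,::-1]); np.savez(fn[:-4]+'.npz',**f); return f
def ray(f,u,v):
    F=240/np.tan(np.radians(float(f["fovy"]))/2)
    d=np.array([(u-f["cx"])/F,(v-f["cy"])/F,1.]); M=np.array(f["cam_to_world"])
    return M[:3,3],M[:3,:3]@d
def plane(f,u,v,z):
    o,d=ray(f,u,v); return o+d*(z-o[2])/d[2]
def proj(f,p):
    F=240/np.tan(np.radians(float(f["fovy"]))/2); M=np.array(f["cam_to_world"])
    c=M[:3,:3].T@(np.array(p)-M[:3,3]); return np.array([f["cx"]+F*c[0]/c[2],f["cy"]+F*c[1]/c[2]])
E
python3 - <<'E'
from h import *
for n in("top","scene"):
    f=snap(n,f"pics/{n}0.png"); print(n,f["fovy"],f["cx"],f["cy"],np.round(f["cam_to_world"],3).tolist())
s=sensors.state(); print(s["clock"],s["eef_pos"],s["tool_rot"])
E
```

```text
pics
station.py
top 48.87826409270787 323.646381118474 232.64804685826093 [[-0.005, -0.985, 0.174, 0.321], [-1.0, 0.004, -0.006, 0.045], [0.005, -0.174, -0.985, 1.506], [0.0, 0.0, 0.0, 1.0]]
scene 49.529007334557946 327.31241337449296 235.9539942886673 [[0.54, -0.721, 0.433, 0.117], [-0.841, -0.472, 0.264, -0.235], [0.014, -0.507, -0.862, 1.037], [0.0, 0.0, 0.0, 1.0]]
0.1 [0.15763818 0.65588756 0.2304642 ] [ 3.14009931e+00 -1.57152843e-04 -2.35957837e-01]
```

View pics/top0.png

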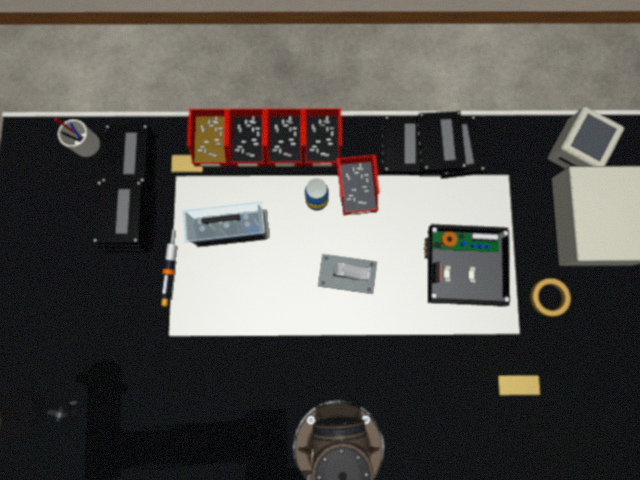

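View pics/scene0.png

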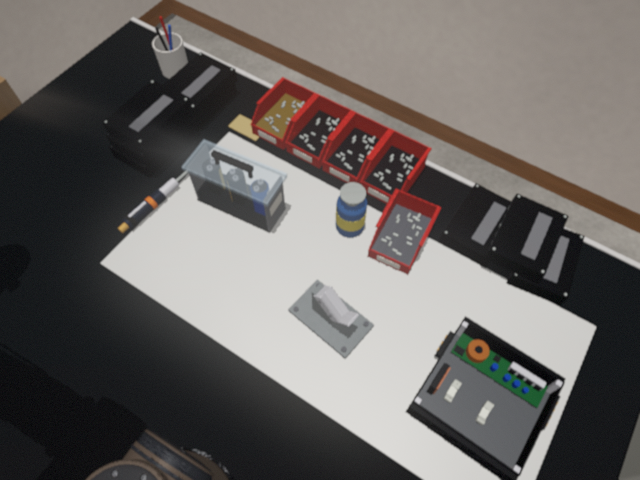

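The top view shows the tray with its cover at (225,222), the V-rest at (347,273), the amp at (468,265) with its copper plate on the left at (436,271), the bottle at (316,194), the bin at (358,184) and the driver at (168,275). The scene view agrees. It shows a yellowish stripe in one cell, so I need a closer look to tell which capacitor is blue.

```bash
python3 - <<'E'
from h import *
pi=np.pi
ctrl.goto([.47,.30,.40],[pi,0,pi]); print(sensors.state()["clock"])
a=snap("wrist","pics/w_tray.png")["color"]
ctrl.goto([.41,-.03,.34],[pi,0,pi]); print(sensors.state()["clock"])
b=snap("wrist","pics/w_vr.png")["color"]
cv2.imwrite("pics/both.png",cv2.vconcat([cv2.resize(x[...,::-1],(800,600))[:, :] for x in (a,)]))
E
```

```text
2.05
3.3833
```

View pics/both.png

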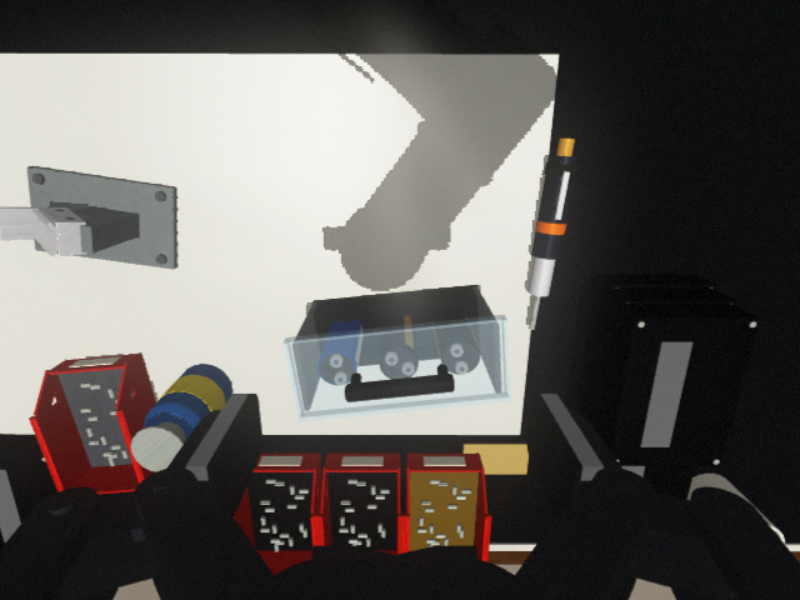

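View pics/w_vr.png

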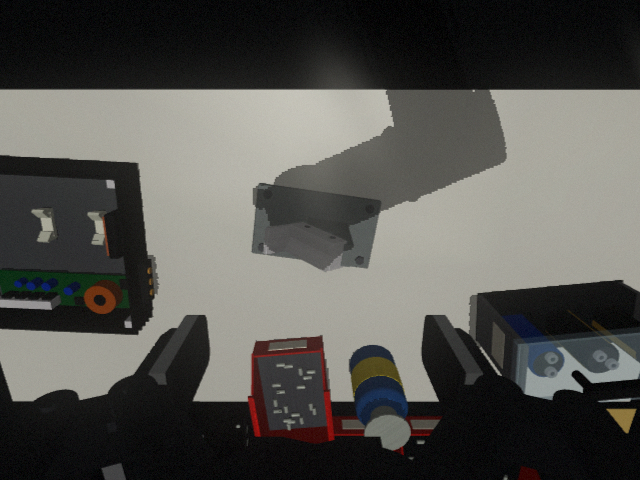

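The tray view (800 px wide) puts the blue can in the left cell at (338,362), the handle bar at (400,385) and the cover from (285,340) to (508,405). The V-rest view shows the foot plate spanning (253,183) to (380,268), but I can't tell which end of the block is higher. I'll zoom in on it.

```bash
python3 - <<'E'
import cv2
a=cv2.imread("pics/w_vr.png")[170:285,235:395]; b=cv2.imread("pics/w_tray.png")[120:235,0:160]; c=cv2.imread("pics/scene0.png")[270:360,270:395]; d=cv2.imread("pics/top0.png")[240:306,305:397]
g=lambda i:cv2.convertScaleAbs(cv2.resize(i,(400,290),interpolation=cv2.INTER_CUBIC),alpha=1.3)
cv2.imwrite("pics/zoom.png",cv2.vconcat([cv2.hconcat([g(a),g(b)]),cv2.hconcat([g(c),g(d)])]))
E
```

```text
(no output)
```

View pics/zoom.png

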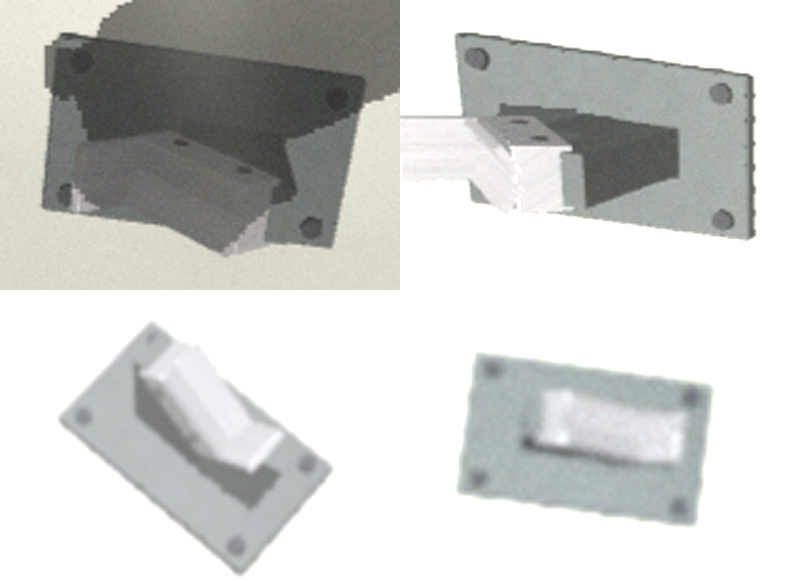

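```bash
cat >> h.py <<'E'
def tri(obs):
    A=np.zeros((3,3));b=np.zeros(3)
    for f,u,v in obs:
        o,d=ray(f,u,v); d=d/np.linalg.norm(d); P=np.eye(3)-np.outer(d,d); A+=P;b+=P@o
    p=np.linalg.solve(A,b); r=[np.linalg.norm(np.cross(p-ray(f,u,v)[0],ray(f,u,v)[1]/np.linalg.norm(ray(f,u,v)[1]))) for f,u,v in obs]
    return p.round(4),np.round(r,4)
E
python3 - <<'E'
from h import *
A=np.load("pics/w_vr.npz");B=np.load("pics/w_tray.npz");C=np.load("pics/scene0.npz");D=np.load("pics/top0.npz")
a=lambda x,y:(A,235+x/2.5,170+y*115/290); b=lambda x,y:(B,(x-400)/2.5,120+y*115/290)
c=lambda x,y:(C,270+x*.3125,270+(y-290)*90/290); d=lambda x,y:(D,305+(x-400)*.23,240+(y-290)*66/290)
print("screw1",tri([a(180,142),b(520,122)]),tri([a(180,142),b(540,138)]))
print("screw2",tri([a(245,170),b(540,138)]))
print("right/+y top corner",tri([a(280,182),b(570,150)]), tri([a(280,182),d(542,448)]))
print("bottom corner", tri([a(225,255),b(515,208)]), tri([a(225,255),d(545,392)]),tri([a(225,255),c(180,340)]))
print("-y end", tri([a(75,155),d(683,462)]),tri([a(75,205),d(686,408)]),tri([a(75,155),c(250,470)]))
# plate corners z=.01 wrist & b
for n,f,p in [("a",A,[a(62,33),a(365,78),a(332,246),a(43,208)]),("b",B,[b(457,36),b(748,76),b(751,237)])]:
  print(n,[plane(f,q[1],q[2],.01)[:2].round(4).tolist() for q in p])
E
```

```text
screw1 (array([ 0.4507, -0.039 ,  0.0616]), array([0.0002, 0.0002])) (array([ 0.4582, -0.04  ,  0.0463]), array([0.0031, 0.0031]))
screw2 (array([ 0.4543, -0.0099,  0.0918]), array([0., 0.]))
right/+y top corner (array([0.4592, 0.0053, 0.0947]), array([0.0003, 0.0003])) (array([0.4491, 0.0016, 0.1248]), array([0.0012, 0.0012]))
bottom corner (array([ 0.4859, -0.0184,  0.1081]), array([0.0015, 0.0015])) (array([ 0.4872, -0.0105,  0.1044]), array([0.0083, 0.0083])) (array([ 0.4698, -0.0199,  0.1505]), array([0.0006, 0.0006]))
-y end (array([ 0.443 , -0.0842,  0.1053]), array([0.0019, 0.0019])) (array([ 0.48  , -0.0906,  0.0657]), array([0.0018, 0.0018])) (array([ 0.4493, -0.0853,  0.0831]), array([0.0009, 0.0009]))
a [[0.4089, -0.0995], [0.4318, 0.0551], [0.5244, 0.0424], [0.5026, -0.1141]]
b [[0.4118, -0.0994], [0.4328, 0.0565], [0.5238, 0.0446]]
```

The zoom and the triangulated screws (z 0.062 at y=-0.039, z 0.092 at y=-0.010) show the V rising towards world +y, with vrest yaw about -0.147. Next I'll photograph the amp and check that the planned attitudes are reachable.

```bash
cat >> h.py <<'E'
from scipy.spatial.transform import Rotation as Rot
def att(z,y):
    z=np.array(z,float)/np.linalg.norm(z); y=np.array(y,float); y-=z*(y@z); y/=np.linalg.norm(y)
    return Rot.from_matrix(np.column_stack([np.cross(y,z),y,z])).as_euler('xyz')
E
python3 - <<'E'
from h import *
pi=np.pi
ctrl.goto([.42,-.36,.32],[pi,0,pi]); print(sensors.state()["clock"])
snap("wrist","pics/w_amp.png")
yw=-.147; X=np.array([np.cos(yw),np.sin(yw),0]);Y=np.array([-np.sin(yw),np.cos(yw),0]);Z=np.array([0,0,1.]);s=.7071
gz=s*(Y+Z); gy=s*(Y-Z); O=np.array([.467,-.028,.08])-.045*Y
for sg in(1,-1):
  for n,p,z in[("lay",O+.075*gz,-gz),("layup",O+.075*gz-.06*gy,-gz),("regr",O+.055*gz+.019*gy,gy),("regrup",O+.055*gz-.08*gy,gy),("amp",np.array([.46,-.34,.02]),-Z),("cap",np.array([.60,.24,.075]),-Z),("cover",np.array([.60,.30,.145]),-Z),("lay",np.array([.46,.29,.04]),-Z)]:
    q=ctrl.ik(p,att(z,sg*X)); print(sg,n,None if q is None else np.round(q,2))
A=np.load("pics/w_tray.npz");g=cv2.cvtColor(A["color"],cv2.COLOR_RGB2GRAY); print(g[290:326:3,265:375:5])
E
```

```text
4.6833
1 lay [ 0.75  0.39 -0.67  0.49 -1.22  1.9 ]
1 layup [ 0.69  0.3  -0.69  0.52 -1.27  1.97]
1 regr [-0.33  0.36 -0.29 -0.83 -1.24 -2.55]
1 regrup [-0.44  0.3  -0.18 -0.75 -1.42 -2.6 ]
1 amp [-0.29  0.41 -0.46  0.   -0.69 -2.99]
1 cap [ 0.68  0.44 -0.24 -0.   -0.88  2.31]
1 cover [ 0.75  0.41 -0.11 -0.   -1.05  2.24]
1 lay [ 0.92  0.35 -0.51 -0.   -0.71  2.07]
-1 lay [ 0.75  0.39 -0.67  0.49 -1.22 -1.24]
-1 layup [ 0.69  0.3  -0.69  0.52 -1.27 -1.17]
-1 regr [-0.33  0.36 -0.29 -0.83 -1.24  0.59]
-1 regrup [-0.44  0.3  -0.18 -0.75 -1.42  0.54]
-1 amp [-0.29  0.41 -0.46  0.   -0.69  0.15]
-1 cap [ 0.68  0.44 -0.24  0.   -0.88 -0.83]
-1 cover [ 0.75  0.41 -0.11  0.   -1.05 -0.9 ]
-1 lay [ 0.92  0.35 -0.51  0.   -0.71 -1.07]
[[174 145 117 116 141 114 114 117 112 168 171 123 157 122 202 216 219 220
  111 117 141 164]
 [126 165 116 117 145 219 221 219 111 113 115 117 166 159 217 219 219  95
   46 119 163 162]
 [114 118 116 120 172 220 221 220 114 117 115 118 130 170 219 218 220  49
   46 116 167 142]
 [117 162 161 115  42 219 220 221 218 113 111 117 163 147 217 217 212  95
   46  88 170 192]
 [120 164 170 102  45 220 219 220 221 187 112 111  71  51  51  49  48  49
   46  49 219 219]
 [118 167 170 103  47 209 110  47  44  47  47  52  50  54  52  48  49  50
   54  51 222 220]
 [219 183 218  46  46  46  48  44  49  47  53  49  54  53  53  56  53  54
   52  54 221 219]
 [220 218 192  46  46  49  48  53  51  55  54  55  56  51  54  54  51  54
   51  54 221 221]
 [221 219 188  52  53  52  54  54  51  51  50  52  54  51  51  54  77 111
  179 218 219 222]
 [218 216 196  52  50  51  48  43  49  55  74 111 180 220 219 219 218 220
  217 214 205 187]
 [220 220 221  53  75 110 181 219 220 217 218 218 216 214 203 187 182 181
  182 181 183 185]
 [221 220 219 220 220 218 218 218 204 185 183 181 180 180 183 185 190 205
  215 218 218 217]]
```

View pics/w_amp.png

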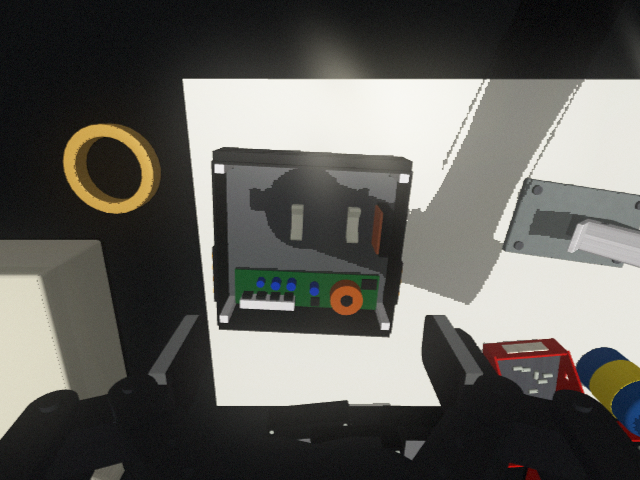

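The amp view shows saddles at (297,222) and (353,225) and the copper plate at (373–382, 206–255), facing left (-y). The corner posts are at (219,168), (405,178), (224,321) and (385,324).

```bash
python3 - <<'E'
from h import *
A=np.load("pics/w_tray.npz");g=cv2.cvtColor(A["color"],cv2.COLOR_RGB2GRAY)
r=np.zeros_like(g);r[285:326,268:372]=1
m=((g<75)&(r>0)).astype(np.uint8)
n,l,st,ce=cv2.connectedComponentsWithStats(m); k=1+np.argmax(st[1:,4]); m=(l==k); print(st[k],ce[k])
body=cv2.morphologyEx(m.astype(np.uint8),cv2.MORPH_OPEN,np.ones((7,11))); ys,xs=np.nonzero(body); print("ext",xs.min(),xs.max())
cols=np.arange(xs.min()+6,xs.max()-6); low=np.array([np.nonzero(body[:,c])[0].max()+.5 for c in cols])
p=np.polyfit(cols,low,1); print("fit",p,np.abs(np.polyval(p,cols)-low).max())
P=[plane(A,c,np.polyval(p,c),.168) for c in(xs.min(),xs.max())]
E0=[plane(A,xs.min()-.5,np.polyval(p,xs.min())-5,.161),plane(A,xs.max()+.5,np.polyval(p,xs.max())-5,.161)]
d=(P[1]-P[0])[:2];yaw=np.arctan2(-d[0],d[1]);print("bar far edge",P,"yaw",yaw,"ends",E0, np.linalg.norm(E0[1]-E0[0]))
X=np.array([np.cos(yaw),np.sin(yaw)]); mid=(P[0]+P[1])[:2]/2-.007*X; print("bar centre",mid)
W=np.load("pics/w_amp.npz");h=cv2.cvtColor(W["color"],cv2.COLOR_RGB2HSV).astype(int);c=W["color"].astype(int)
r=np.zeros((480,640),bool);r[195:260,280:370]=1
m=(r&(h[...,2]>130)&(h[...,1]<70)).astype(np.uint8);n,l,st,ce=cv2.connectedComponentsWithStats(m)
S=[]
for k in range(1,n):
  if st[k,4]>60: print("saddle",st[k],ce[k],plane(W,*ce[k],.02).round(4)); S.append(plane(W,*ce[k],.02))
r[:]=0;r[195:265,365:392]=1
m=(r&(c[...,0]>1.5*c[...,2])&(c[...,0]>50)).astype(np.uint8); cn,_=cv2.findContours(m,0,1); cn=max(cn,key=cv2.contourArea); print("copper",cv2.boundingRect(cn),cv2.approxPolyDP(cn,2,True)[:,0].tolist())
for u,v in[(219,168),(405,178),(224,321),(385,324)]: print(plane(W,u,v,.058).round(4))
E
```

```text
[ 276  292   87   29 1302] [319.10291859 308.73809524]
ext 276 362
fit [-9.63346909e-02  3.47277194e+02] 0.6108108108106194
bar far edge [array([0.60724146, 0.2559006 , 0.168     ]), array([0.59647629, 0.35305132, 0.168     ])] yaw 0.11035876678442068 ends [array([0.60485375, 0.2547068 , 0.161     ]), array([0.59399095, 0.3543433 , 0.161     ])] 0.1002269096390053
bar centre [0.59490146 0.30370501]
saddle [291 215  11  24 188] [295.84042553 225.40425532] [ 0.4656 -0.3831  0.02  ]
saddle [347 218  11  24 186] [352.34408602 227.9516129 ] [ 0.4688 -0.3136  0.02  ]
copper (371, 205, 12, 50) [[376, 205], [371, 243], [377, 254], [382, 212]]
[ 0.3907 -0.4621  0.058 ]
[ 0.4012 -0.2626  0.058 ]
[ 0.5767 -0.4712  0.058 ]
[ 0.5808 -0.2733  0.058 ]
```

```bash
cat >> h.py <<'E'
def st(msg=""):
    s=sensors.state(); print(msg,"t",round(s["clock"],2),"tcp",np.round(s["eef_pos"],4),"F",np.round(s["contact_force"],1),"w",round(s["gripper_width"],4),"ff",np.round(s["finger_force"],1)); return s
Zv=np.array([0,0,1.])
def XY(yaw): return np.array([np.cos(yaw),np.sin(yaw),0]),np.array([-np.sin(yaw),np.cos(yaw),0])
E
python3 - <<'E'
from h import *
W=np.load("pics/w_amp.npz")
for u,v,z in[(382.5,212,.048),(377.5,254,.048),(376,205,.008),(371,243,.008)]: print("cu",plane(W,u,v,z).round(4))
ctrl.command_gripper(.05,40)
X,Y=XY(.110); a=att(-Zv,-X); c=np.array([.595,.304])
ctrl.goto([*c,.25],a); st()
ctrl.servo_line([*c,.145],.2); st("at bar")
ctrl.command_gripper(0.0,40); st("gripped")
ctrl.servo_line([*c,.20],.2); st("lifted")
p=[.455,.29]
ctrl.servo_line([*p,.11],.3); ctrl.servo_line([*p,.035],.2); st()
ctrl.servo_line([*p,.0275],.05); s=st("down")
E
```

```text
cu [ 0.4414 -0.2828  0.048 ]
cu [ 0.4925 -0.2857  0.048 ]
cu [ 0.4427 -0.284   0.008 ]
cu [ 0.4925 -0.2877  0.008 ]
 t 7.62 tcp [0.5954 0.3031 0.2503] F [-0.6 -0.5 -0.2] w 0.0499 ff 0.0
at bar t 8.3 tcp [0.5959 0.304  0.1461] F [0.3 0.7 1.1] w 0.05 ff 0.0
gripped t 8.72 tcp [0.596  0.3046 0.1468] F [ 0.5 -0.3  6.2] w 0.0134 ff 40.0
lifted t 9.14 tcp [0.5948 0.3042 0.2006] F [ 0.6 -0.1 -2.5] w 0.0131 ff 41.0
 t 10.38 tcp [0.4557 0.2901 0.0352] F [-0.1  1.  -1.3] w 0.013 ff 60.1
down t 10.68 tcp [0.456  0.2911 0.0286] F [2.7 1.4 2.5] w 0.0133 ff 49.0
```

```bash
python3 - <<'E'
from h import *
s=sensors.state(); np.save("cover_rel.npy",np.r_[s["eef_pos"],s["tool_rot"]])
ctrl.command_gripper(.05,40); s=st("rel"); p=s["eef_pos"]
ctrl.hold(.15)
ctrl.servo_line([p[0],p[1],.13],.25)
X,Y=XY(.110)
ctrl.goto([.585,.255,.30],att(-Zv,-X)); st()
f=snap("wrist","pics/w_cap.png")
E
```

```text
rel t 11.12 tcp [0.4548 0.2898 0.0274] F [-0.3  0.6 -0.2] w 0.0495 ff 0.0
 t 12.7 tcp [0.5839 0.2549 0.2976] F [-0.3 -0.4 -1.1] w 0.0497 ff 0.0
```

View pics/w_cap.png

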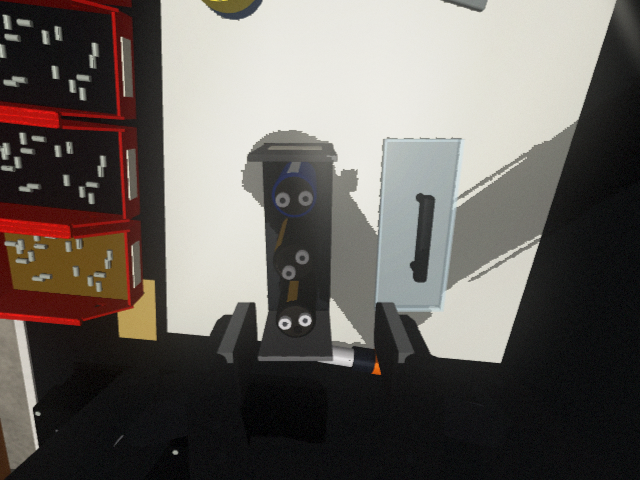

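The cover is lying flat on the bench at about (418,225). The blue can's terminals are at (283,199) and (306,198). The black cans' are at (302,257)/(288,272) and (285,323)/(305,320).

```bash
python3 - <<'E'
from h import *
f=np.load("pics/w_cap.npz");g=cv2.cvtColor(f["color"],cv2.COLOR_RGB2GRAY)
g2=g.copy()
C=[]
for a in([(283,199),(306,198)],[(302,257),(288,272)],[(285,323.5),(305,320)]):
    q=[]
    for u,v in a:
        r=np.zeros_like(g);cv2.circle(r,(int(u),int(v)),9,1,-1); th=cv2.threshold(g[r>0].reshape(-1,1),0,255,cv2.THRESH_OTSU)[0]
        m=((g>th)&(r>0)); ys,xs=np.nonzero(m); (cx,cy),rad=cv2.minEnclosingCircle(np.column_stack([xs,ys]).astype(np.float32)); q.append(plane(f,cx,cy,.12))
    C.append(np.mean(q,0)); print(np.round(q,4).tolist(),C[-1].round(4),np.linalg.norm(q[0]-q[1]))
d=C[2]-C[0];print(np.arctan2(-d[0],d[1]),np.linalg.norm(d))
# blue ring
h=cv2.cvtColor(f["color"],cv2.COLOR_RGB2HSV);r=np.zeros_like(g);r[160:225,262:325]=1
m=((h[...,0]>105)&(h[...,0]<130)&(h[...,1]>120)&(h[...,2]>60)&(r>0));ys,xs=np.nonzero(m);(c,R)=cv2.minEnclosingCircle(np.column_stack([xs,ys]).astype(np.float32));print(c,R,plane(f,*c,.114))
E
```

```text
[[0.6112, 0.2452, 0.12], [0.5913, 0.2417, 0.12]] [0.6013 0.2435 0.12  ] 0.020222151647369607
[[0.5893, 0.2964, 0.12], [0.6, 0.3129, 0.12]] [0.5947 0.3047 0.12  ] 0.0197656865526284
[[0.5991, 0.3675, 0.12], [0.5798, 0.362, 0.12]] [0.5895 0.3647 0.12  ] 0.020014623702171174
0.0971721318667881 0.12185454605223002
(289.5, 197.5) 19.91240692138672 [0.60539505 0.24410838 0.114     ]
```

```bash
python3 - <<'E'
from h import *
A=np.load("pics/w_vr.npz");B=np.load("pics/w_tray.npz");D=np.load("pics/top0.npz")
a=lambda x,y:(A,235+x/2.5,170+y*115/290); b=lambda x,y:(B,(x-400)/2.5,120+y*115/290)
d=lambda x,y:(D,305+(x-400)*.23,240+(y-290)*66/290)
X,Y=XY(-.147); V=np.array([.4672,-.0285,0]);s=.7071
for n,q,xs in[("a+",a(225,255),.017),("a-",a(280,182),-.017),("b+",b(515,208),.017),("b-",b(570,150),-.017),("d+",d(545,390),.017),("d-",d(540,448),-.017)]:
    o,r=ray(*q); t=(xs-(o-V)@X)/(r@X); p=o+t*r-V; print(n,"y' z",(p@Y).round(4),p[2].round(4), "model y0 from height", (p@Y-p[2]+.08+2*s*.0133).round(4))
for y0 in(-.05,-.045,-.04,-.035,-.03):
    O=V+y0*Y+.08*Zv; gz=s*(Y+Zv);gy=s*(Y-Zv)
    print(y0,[ (proj(f,O+sx*X+.0133*gy+zz*gz)-[q0,q1])/[k0,k1] for f,q0,q1,k0,k1 in((A,235,170,.4,.3966),(B,0,120,.4,.3966)) for sx in(.017,-.017) for zz in(.066,0)][:8])
E
```

```text
a+ y' z 0.0123 0.1118 model y0 from height -0.0008
a- y' z 0.0307 0.1062 model y0 from height 0.0233
b+ y' z 0.0101 0.1035 model y0 from height 0.0054
b- y' z 0.0428 0.1116 model y0 from height 0.03
d+ y' z 0.0286 0.092 model y0 from height 0.0354
d- y' z 0.0265 0.0746 model y0 from height 0.0507
-0.05 [array([210.88593134, 258.12058489]), array([111.32060781, 204.26995457]), array([223.31133129, 182.37169077]), array([120.0084527 , 134.58233643]), array([ 85.99357829, 213.41376382]), array([ 57.06306442, 178.81537608]), array([ 79.19998554, 139.9511242 ]), array([ 50.21042001, 111.17632272])]
-0.045 [array([222.55015575, 259.73031803]), array([121.92410196, 205.75491537]), array([235.29501213, 184.07295872]), array([130.87534633, 136.14336083]), array([ 97.04407162, 214.9883833 ]), array([ 67.15410254, 180.2683551 ]), array([ 90.53619559, 141.60678542]), array([ 60.53917107, 112.6972651 ])]
-0.04 [array([234.20048908, 261.33813412]), array([132.51617407, 207.23827658]), array([247.26402152, 185.77214382]), array([141.73023826, 137.70266119]), array([108.08258246, 216.56129537]), array([ 77.23516229, 181.71989737]), array([101.8597999 , 143.26060556]), array([ 70.85747174, 114.21666862])]
-0.035 [array([245.83695614, 262.94403658]), array([143.09684258, 208.72004078]), array([259.21838637, 187.46924991]), array([152.57314837, 139.26024036]), array([119.10913029, 218.13250278]), array([ 87.30625845, 183.17000501]), array([113.17081946, 144.91258769]), array([ 81.16533785, 115.73453563])]
-0.03 [array([257.45958166, 264.54802882]), array([153.6661259 , 210.20021054]), array([271.15813356, 189.1642808 ]), array([163.40409649, 140.8161012 ]), array([130.12373454, 219.70200832]), array([ 97.36740578, 184.61868015]), array([124.46927525, 146.56273487]), array([ 91.46278523, 117.25086843])]
```

```bash
cat >> h.py <<'E'
def guard(d,maxd,thr,step=.002,speed=.03):
    """creep along unit d until the force against d has grown by thr"""
    d=np.array(d)/np.linalg.norm(d); ctrl.hold(.15); s=sensors.state(); p0=np.array(s["eef_pos"]); f0=np.array(s["contact_force"])
    k=0
    while k*step<maxd:
        k+=1; ctrl.servo_line(p0+d*step*k,speed); s=sensors.state(); r=-(np.array(s["contact_force"])-f0)@d
        if r>thr: break
    print("guard",round(k*step,4),"resist",round(float(r),1)); return r
VX,VY=XY(-.147); s7=np.sqrt(.5); gz=s7*(VY+Zv); gy=s7*(VY-Zv); O=np.array([.4672,-.0285,.08])-.040*VY
E
python3 - <<'E'
from h import *
X,Y=XY(.100); a=att(-Zv,-X); c=np.array([.6013,.2435])
ctrl.command_gripper(.07,50)
ctrl.servo_line([*c,.16],.25,attitude=a); ctrl.servo_line([*c,.072],.2); st("at cap")
ctrl.command_gripper(0.0,50); s=st("gripped"); zt=s["eef_pos"][2]
ctrl.servo_line([*c,.22],.2); st("lifted")
off=zt-.004; np.save("off.npy",off)
al=att(-gz,-VX); P=O+(off+.010)*gz
ctrl.goto(P-.09*gy,al); st("above"); ctrl.servo_line(P-.02*gy,.15); st("near V")
snap("wrist","pics/w_v2.png"); snap("scene","pics/s_v2.png")
E
```

```text
at cap t 14.39 tcp [0.6024 0.2443 0.0739] F [-0.  -1.1  0.5] w 0.0697 ff 0.0
gripped t 14.77 tcp [0.6025 0.2442 0.0741] F [-0.5 -0.   7.4] w 0.0392 ff 49.5
lifted t 15.66 tcp [0.6003 0.2431 0.2184] F [ 0.8  0.2 -3.2] w 0.0389 ff 51.5
above t 16.93 tcp [ 0.4612 -0.0741  0.2003] F [-0.1  0.5 -1.9] w 0.0388 ff 51.4
near V t 17.55 tcp [ 0.4676 -0.026   0.1508] F [ 0.2  0.4 -2.3] w 0.0387 ff 51.4
```

View pics/w_v2.png

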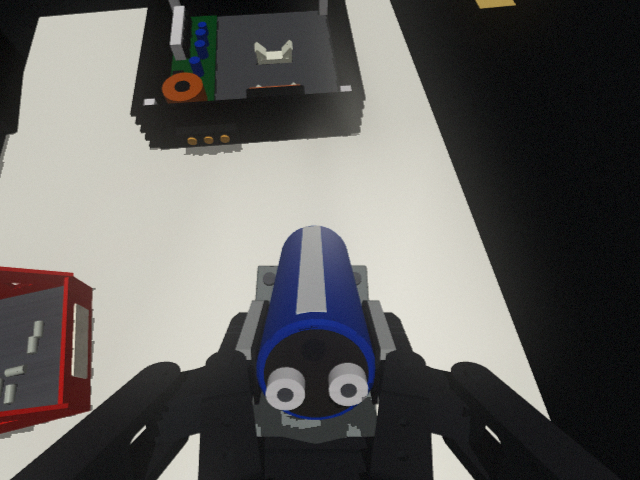

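The blue can is held straight along the tool axis, over the V-rest plate at (312,270), and the approach is clear. I'll lower it with force guards.

```bash
python3 - <<'E'
from h import *
off=np.load("off.npy"); P=O+(off+.010)*gz
ctrl.servo_line(P-.010*gy,.08)
guard(gy,.022,5); s=st("on V"); p=np.array(s["eef_pos"]); print("g coords of foot",[(p-off*gz-O)@VX,(p-off*gz-O)@gy,(p-off*gz-O)@gz])
ctrl.servo_line(p-.001*gy,.03)
guard(-gz,.030,6); s=st("stop"); p=np.array(s["eef_pos"]); print("g coords of foot",[(p-off*gz-O)@VX,(p-off*gz-O)@gy,(p-off*gz-O)@gz])
snap("scene","pics/s_v3.png"); snap("wrist","pics/w_v3.png")
E
```

```text
guard 0.008 resist 8.9
on V t 19.07 tcp [ 0.4693 -0.0142  0.1389] F [ 0.  -3.6  5.9] w 0.0386 ff 51.8
g coords of foot [np.float64(-5.3773698185629226e-05), np.float64(-0.0031273312187025375), np.float64(0.010093574046457193)]
guard 0.016 resist 13.0
stop t 21.48 tcp [ 0.4681 -0.0249  0.1289] F [-3.5  9.   8.1] w 0.0388 ff 52.2
g coords of foot [np.float64(0.00036627836536232995), np.float64(-0.0036763364797413505), np.float64(-0.004674672018245517)]
```

```bash
python3 - <<'E'
from h import *
p=np.array(sensors.state()["eef_pos"])
ctrl.servo_line(p+.001*gz,.03)
ctrl.command_gripper(.07,50); ctrl.hold(.2); st("rel"); p=np.array(sensors.state()["eef_pos"])
ctrl.servo_line(p+.08*gz,.3); st("out")
O2=O-.0045*VY; c=.055
ar=att(gy,-VX)
ctrl.goto(O2+c*gz-.13*gy,ar); st("view")
snap("wrist","pics/w_lie.png"); snap("scene","pics/s_lie.png")
E
```

```text
rel t 22.43 tcp [ 0.4682 -0.0243  0.1296] F [-0.9  0.3 -0.6] w 0.0697 ff 0.0
out t 22.85 tcp [0.4768 0.0327 0.1865] F [-0.3 -0.5 -1.4] w 0.0703 ff 0.0
view t 24.38 tcp [ 0.4523 -0.1244  0.2102] F [ 0.2 -0.2 -0.6] w 0.0699 ff 0.0
```

View pics/w_lie.png

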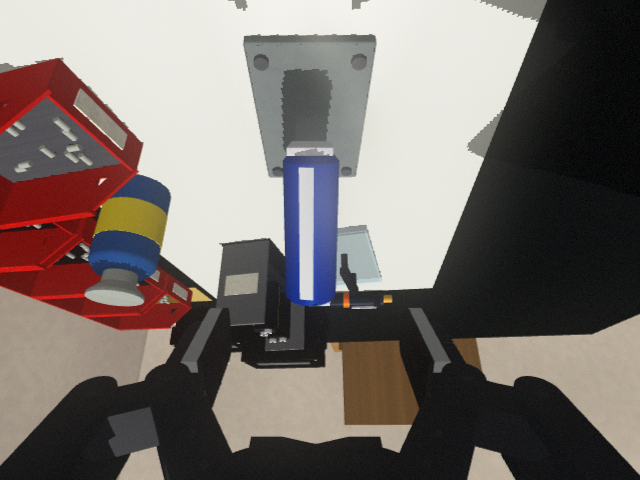

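The can is lying in the V with its stripe up, its foot end at row 156 and its terminal end at row 303, columns 284–338. I'll check this against the prediction, then regrasp by the side.

```bash
python3 - <<'E'
from h import *
f=np.load("pics/w_lie.npz");h=cv2.cvtColor(f["color"],cv2.COLOR_RGB2HSV)
r=np.zeros((480,640),bool);r[140:320,275:345]=1
m=r&(h[...,0]>105)&(h[...,0]<130)&(h[...,1]>120)&(h[...,2]>60)
n,l,s,_=cv2.connectedComponentsWithStats(cv2.morphologyEx(m.astype(np.uint8),cv2.MORPH_CLOSE,np.ones((1,25)))); k=1+np.argmax(s[1:,4]); print("bbox",s[k])
for row in(170,220,270):
    xs=np.nonzero(l[row]==k)[0]; print(row,(xs.min()+xs.max())/2)
O2=O-.0045*VY
for z in(0,.05,.11): print(z,proj(f,O2+z*gz).round(1),proj(f,O2+z*gz-.02*gy).round(1))
c=.055; g0=O2+c*gz
ctrl.command_gripper(.075,50)
ctrl.servo_line(g0-.02*gy,.2); ctrl.servo_line(g0+.017*gy,.08); st("at side")
ctrl.command_gripper(0.0,45); st("gripped")
ctrl.servo_line(g0-.08*gy,.15); st("out")
snap("wrist","pics/w_held.png"); snap("scene","pics/s_held.png")
E
```

```text
bbox [ 284  162   52  145 4635]
170 291.0
220 300.0
270 310.0
0 [311.5 156.1] [311.3 159.3]
0.05 [311.8 223.7] [311.7 231.7]
0.11 [312.2 295.4] [312.1 307.5]
at side t 26.01 tcp [ 0.4681 -0.022   0.1067] F [-0.5  0.2  0.5] w 0.0753 ff 0.0
gripped t 26.42 tcp [ 0.4707 -0.0234  0.1076] F [ 4.6 -2.1  1.6] w 0.0384 ff 45.3
out t 27.22 tcp [ 0.4577 -0.0895  0.1749] F [ 0.   0.1 -2.7] w 0.0388 ff 45.3
```

View pics/w_held.png

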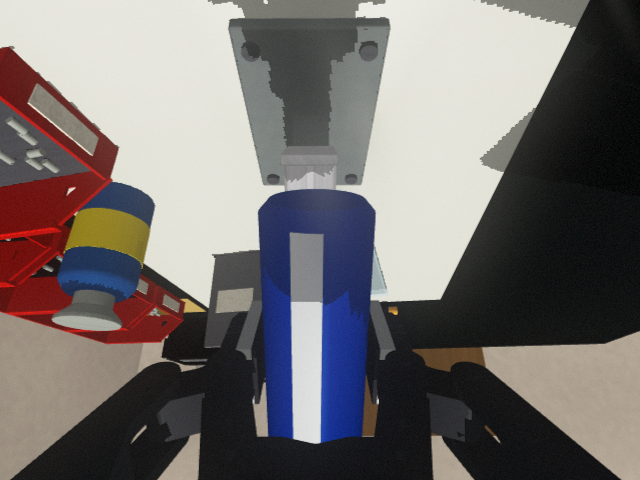

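The can is held square between the pads by its side, with its foot towards the camera (row 190). It has lifted clear of the V. Next stop is the amp.

```bash
python3 - <<'E'
from h import *
O2=O-.0045*VY; pg=np.array([.4707,-.0234,.1076])-O2; print("grip",pg@VX,pg@gy,pg@gz)
c=pg@gz; d=pg@gy
X,Y=XY(-.045); H=np.array([.468,-.286,.032]); a=att(-Zv,-X)
np.save("amp.npy",np.r_[c,d])
T=H-(.116-c)*Y-d*Zv    # TCP when home
P=T-.010*Y
ctrl.goto(P+.13*Zv,a); st("above")
f=snap("wrist","pics/w_amp2.png")
ctrl.servo_line(P+.040*Zv,.2); st("near")
snap("wrist","pics/w_amp3.png"); snap("scene","pics/s_amp3.png"); snap("top","pics/t_amp3.png")
a=cv2.imread("pics/w_amp3.png"); b=cv2.imread("pics/w_amp2.png"); cv2.imwrite("pics/amp23.png",cv2.resize(cv2.hconcat([b[:,100:540],a[:,100:540]]),(800,436)))
E
```

```text
grip 0.0027152494264680027 0.015879953234765178 0.0549122475562626
above t 28.32 tcp [ 0.4641 -0.3559  0.1453] F [ 0.1  0.1 -2.5] w 0.0385 ff 45.4
near t 28.97 tcp [ 0.4651 -0.3574  0.0566] F [ 0.1  0.3 -2.5] w 0.0388 ff 45.5
```

View pics/amp23.png

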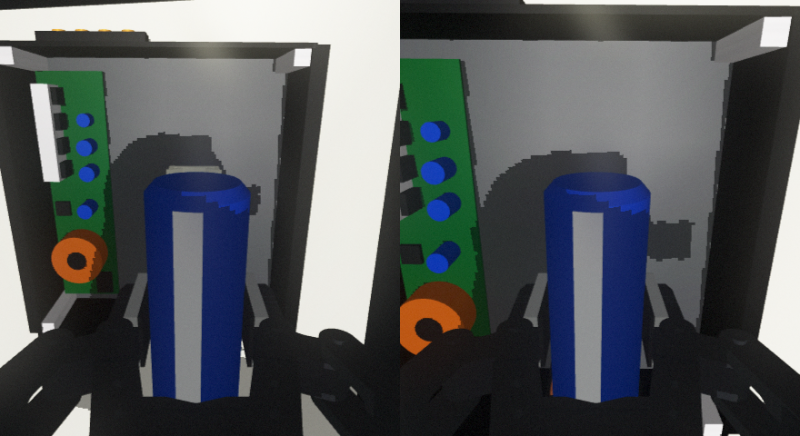

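The can lines up with the bay: the rear saddle shows centred just beyond the foot, at (195,170) in the left panel. I'll do the guarded lowering and then push home.

```bash
python3 - <<'E'
from h import *
c,d=np.load("amp.npy"); X,Y=XY(-.045); H=np.array([.468,-.286,.032]); T=H-(.116-c)*Y-d*Zv; P=T-.010*Y
ctrl.servo_line(P+.007*Zv,.12)
guard(-Zv,.011,6,step=.0015); s=st("in saddles"); p=np.array(s["eef_pos"]); print("rel",(p-T)@X,(p-T)@Y,p[2]-T[2])
ctrl.servo_line(p+.0007*Zv,.03)
guard(Y,.022,8,step=.0015); s=st("home"); p=np.array(s["eef_pos"]); print("rel",(p-T)@X,(p-T)@Y,p[2]-T[2])
E
```

```text
guard 0.0105 resist 12.3
in saddles t 31.44 tcp [ 0.4658 -0.3575  0.0148] F [-1.9  2.5  9.5] w 0.0383 ff 46.7
rel 0.001046497991092838 -0.010460858081989969 -0.0012941718611484618
guard 0.0135 resist 15.6
home t 34.09 tcp [ 0.4665 -0.3463  0.0158] F [ -1.3 -15.3  -3.6] w 0.0384 ff 45.5
rel 0.0011748699897232797 0.0007940835234932614 -0.00031386873294902626
```

```bash
python3 - <<'E'
from h import *
ctrl.command_gripper(.065,40); st("rel"); p=np.array(sensors.state()["eef_pos"]); X,Y=XY(-.045)
ctrl.servo_line(p+.10*Zv,.3)
ctrl.goto(p+.21*Zv+.02*Y,att(-Zv,-X)); st("up")
f=snap("wrist","pics/w_done.png"); a=f["color"][:,:,::-1]
cv2.imwrite("pics/done.png",cv2.resize(a[100:400,170:490],(800,750))[:600])
E
```

```text
rel t 34.47 tcp [ 0.4663 -0.3437  0.0152] F [ 0.3 -0.8  0.5] w 0.065 ff 0.0
up t 35.48 tcp [ 0.467  -0.3233  0.225 ] F [-1.2 -0.2 -0.2] w 0.0652 ff 0.0
```

View pics/w_done.png

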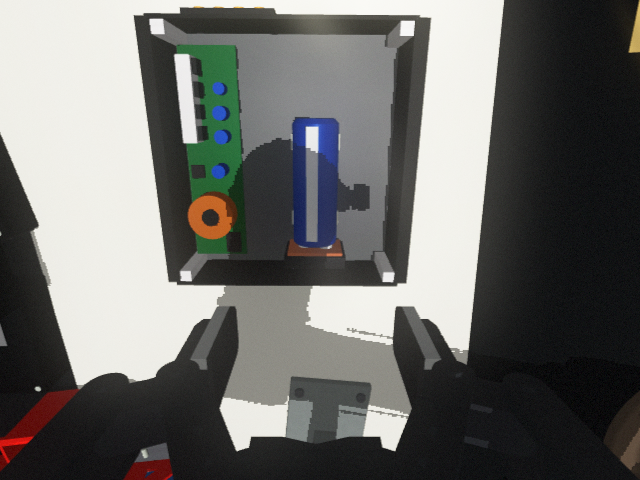

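The can is in the saddles, centred, with its terminal end at row 247 against the copper plate (rows 240–256). I'll check the gap numerically and measure where the cover is for the regrasp.

```bash
python3 - <<'E'
from h import *
f=np.load("pics/w_done.npz");c=f["color"].astype(int);X,Y=XY(-.045);H=np.array([.4685,-.2855,0])
print("pred can end",proj(f,H-.006*Y+.052*Zv),"foot",proj(f,H-.116*Y+.052*Zv),"cu top",proj(f,H+.048*Zv+.022*X),proj(f,H+.048*Zv-.022*X))
h=cv2.cvtColor(f["color"],cv2.COLOR_RGB2HSV)
m=(h[...,0]>105)&(h[...,0]<130)&(h[...,1]>120)&(h[...,2]>50);m[:, :285]=0;m[:,345:]=0;m[:110]=0;m[255:]=0
m=cv2.morphologyEx(m.astype(np.uint8),cv2.MORPH_CLOSE,np.ones((1,25)))
for col in(305,316,327): r=np.nonzero(m[:,col])[0]; print(col,r.min(),r.max())
for row in(140,180,220): r=np.nonzero(m[row])[0]; print("row",row,(r.min()+r.max())/2)
print(c[234:262,289].tolist()); print(c[234:262,342].tolist()); print(c[242:258,324].tolist())
E
```

```text
pred can end [313.313376   249.29890571] foot [313.12604647 120.1521751 ] cu top [289.16580497 253.98908302] [337.50324191 253.97576544]
305 118 245
316 118 246
327 119 243
row 140 315.0
row 180 314.5
row 220 314.0
[[51, 49, 51], [45, 46, 47], [48, 48, 52], [47, 48, 48], [47, 46, 49], [53, 51, 49], [56, 45, 44], [56, 37, 32], [59, 36, 30], [59, 38, 31], [70, 41, 31], [83, 50, 37], [95, 53, 36], [101, 58, 41], [99, 57, 41], [95, 55, 40], [92, 52, 36], [96, 58, 42], [95, 54, 37], [107, 60, 41], [109, 62, 41], [104, 59, 42], [39, 30, 31], [28, 29, 27], [26, 29, 28], [29, 27, 27], [32, 31, 33], [34, 29, 29]]
[[111, 113, 113], [111, 111, 113], [107, 108, 110], [114, 114, 115], [110, 111, 113], [111, 111, 114], [107, 106, 105], [83, 84, 84], [84, 83, 85], [71, 70, 72], [67, 66, 69], [62, 63, 61], [58, 58, 56], [57, 55, 56], [48, 48, 45], [50, 47, 47], [52, 48, 51], [57, 51, 51], [68, 58, 53], [91, 67, 57], [133, 83, 66], [98, 70, 60], [67, 58, 54], [56, 55, 53], [68, 67, 66], [69, 67, 68], [69, 66, 66], [70, 68, 66]]
[[46, 54, 92], [45, 52, 92], [44, 51, 92], [47, 52, 93], [64, 67, 92], [128, 125, 129], [123, 122, 122], [103, 78, 68], [98, 66, 56], [103, 72, 60], [100, 71, 61], [102, 67, 56], [110, 74, 58], [107, 72, 59], [73, 61, 54], [52, 53, 52]]
```

```bash
python3 - <<'E'
from h import *
X,Y=XY(-.045);H=np.array([.4685,-.2855,0])
ctrl.command_gripper(0,30); P=H-(.116+.019)*Y+.024*Zv
ctrl.servo_line(P+.10*Zv,.3); ctrl.servo_line(P,.2); st("behind foot")
guard(Y,.012,6,step=.001,speed=.03); s=st("push"); p=np.array(s["eef_pos"]); print("finger rel foot",(p-H+.116*Y)@Y)
ctrl.servo_line(p-.012*Y,.1); ctrl.servo_line(p-.012*Y+.11*Zv,.3); ctrl.command_gripper(.05,40)
q=np.load("cover_rel.npy"); ctrl.goto([q[0],q[1],.15],q[3:]); st("over cover")
f=snap("wrist","pics/w_cov.png"); snap("top","pics/t_end.png")
EOF=0
E
```

```text
behind foot t 37.42 tcp [ 0.4637 -0.4205  0.0256] F [-0.1  0.  -0.1] w -0.0 ff 0.0
guard 0.009 resist 8.5
push t 39.83 tcp [ 0.4646 -0.4134  0.0267] F [-2.  -8.6 -0.1] w -0.0002 ff 4.7
finger rel foot -0.011905141430058882
over cover t 43.7 tcp [0.4563 0.2905 0.15  ] F [ 0.7  0.1 -0.8] w 0.0499 ff 0.0
```

```bash
python3 - <<'E'
from h import *
p=[.455,.29]; c=[.595,.304]; a=att(-Zv,-XY(.110)[0])
ctrl.servo_line([*p,.0275],.2,attitude=a); ctrl.command_gripper(0,40); st("grip")
ctrl.servo_line([*p,.12],.25); ctrl.servo_line([*c,.21],.25,attitude=a); ctrl.hold(.1); st("over tray")
ctrl.servo_line([*c,.158],.12); ctrl.servo_line([*c,.150],.05); st("low")
guard(-Zv,.008,4,step=.001); s=st("on")
snap("scene","pics/s_cov.png")
E
```

```text
grip t 44.98 tcp [0.4558 0.2908 0.0289] F [-0.6  0.7  6.8] w 0.013 ff 39.5
over tray t 46.42 tcp [0.5934 0.3036 0.2085] F [ 0.1 -0.  -0.9] w 0.0132 ff 39.1
low t 47.31 tcp [0.5948 0.3039 0.1498] F [ 0.4 -0.8 -1.7] w 0.0128 ff 39.1
guard 0.004 resist 5.6
on t 48.46 tcp [0.5953 0.3041 0.147 ] F [-1.3 -0.4  3.2] w 0.0132 ff 39.9
```

```bash
python3 - <<'E'
from h import *
ctrl.command_gripper(.05,40); p=np.array(sensors.state()["eef_pos"]); st("rel")
ctrl.servo_line([p[0],p[1],.24],.25); ctrl.goto([.47,.30,.40],[np.pi,0,np.pi]); st()
A=snap("wrist","pics/w_end.png"); B=np.load("pics/w_tray.npz")
d=np.abs(A["color"].astype(int)-B["color"]).max(2)[220:345,220:420]; print("diff px",(d>40).sum())
S=snap("scene","pics/s_end.png")["color"]
x=cv2.resize(A["color"][200:360,200:430][...,::-1],(460,320)); y=cv2.resize(S[140:300,180:410][...,::-1],(460,320)); z=cv2.resize(S[300:480,390:590][...,::-1],(320,288))
o=np.zeros((600,800,3),np.uint8); o[:300,:400]=cv2.resize(x,(400,300)); o[:300,400:]=cv2.resize(y,(400,300)); o[300:,:333]=cv2.resize(z,(333,300)); cv2.imwrite("pics/end.png",o)
E
```

```text
rel t 48.95 tcp [0.5951 0.304  0.146 ] F [-0.9 -0.3 -0.7] w 0.0502 ff 0.0
 t 51.08 tcp [0.47   0.3    0.3991] F [-0.3  0.1  0.3] w 0.0497 ff 0.0
diff px 4886
```

View pics/end.png

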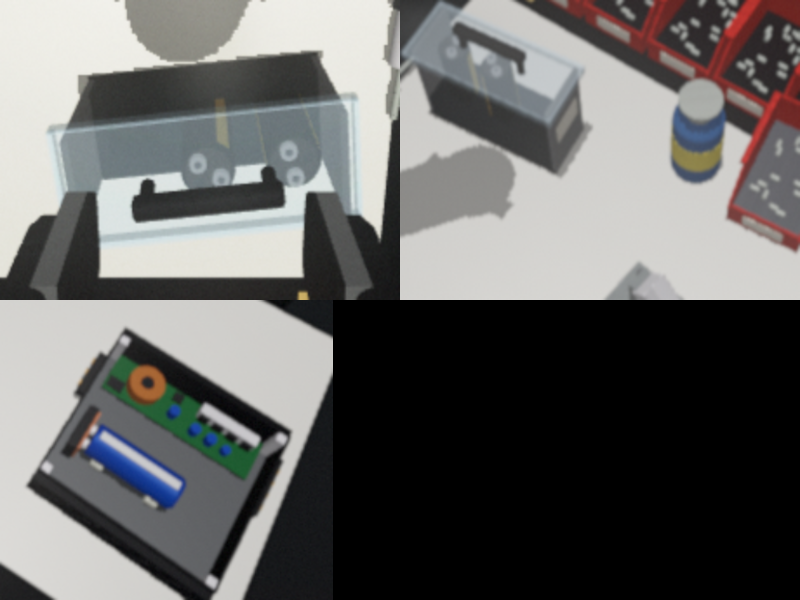

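The cover is level on the tray, with its lip outside the end plates and both black capacitors still in their cells. The blue can lies in both saddles against the copper plate, so I'm handing the job in.

```bash
python3 -c "
from h import *
print(ctrl.job_done()); st()"
```

```text
the job is handed in; nothing more can be done
None
the job is handed in; nothing more can be done
```

I handed the job in at about 51 s: the blue capacitor is in both saddles, pushed against the copper plate, and the cover is back on the tray. The black capacitors, bottle and bin looked undisturbed; I didn't re-check the driver at the end, and no verdict was returned.

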